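# Close the generator tank with its ratchet cap

### The job

Put the loose fuel cap on the filler neck of the red tank and close it: find the angle at which its lugs drop into the neck, without leaning hard on it, then turn it clockwise until its ratchet slips and you have felt three clicks, and stop there (five clicks at the most). Let go of the closed cap, and leave the oil filter, the grease jar and the wrench where they are.

Things in the scene. Friction and masses are not known exactly. Their poses are not given: they have to be found in the camera images.
- cap_grip (a point): the loose fuel cap, about 110 g: round black shell 60 mm across with a straight red rib (50 mm long, 13 wide, 24 high) over its flat top, to grip and turn. Point on the cap's axis inside the rib, 2 mm below the rib's top, 22 mm above the shell's flat top (room for fingertips up to 20 mm below it) and 48 mm above the skirt's edge. x along the rib, y across it (the way to grip), z up.
- cap_skirt (a point): the cap's underside: centre of its skirt's lower edge, on which it stands on the bench. Hidden within the skirt (56 mm inside) is a tapered plug that starts 1 mm above this edge; on it three lugs 120 degrees apart, one of them towards +x while the ratchet reads 0, their undersides 6 mm above the edge; and a soft gasket about 15.4 mm above the edge. Axes as cap_grip.
- mouth (a point): centre of the filler neck's mouth, level with its rim: a steel tube 28 mm high, 46 mm across, on the tank; axes as the tank's. Its inward flange (4 mm thick, 30 mm hole for the plug) has three notches 120 degrees apart for the lugs, at a new angle each time, seen from above while uncovered. Lugs pass within 10 degrees either way. With lugs lying on the flange cap_grip is 42 mm above this point.
- seat (a point): a point on the neck's axis 32.6 mm above the rim: where cap_grip comes, to 0.6 mm, when the lugs are through the notches and the gasket lies on the rim; 9.4 mm lower than with the lugs on the flange. From there the cap turns clockwise (seen from above) 25 to 75 degrees, less or more with the gasket's wear, until tight; counter-clockwise the notch stops it within 25 degrees. Axes as the tank's.
- cap_ratchet (a joint): how far shell and rib have slipped clockwise over the plug, rad: 0 at the start, 0.262 (15 degrees) more at each click; three clicks read 0.785, five 1.309. It slips only clockwise, when the plug is held back with about 0.35 N m: torque rises to that, then falls off as the tooth jumps. Below that torque plug and rib turn as one.
- tank: the red steel fuel tank of a portable generator, 240 x 200 mm, 115 mm high to its flat top including the two timber bearers under it; it does not move. Origin on the bench under its centre; x along its length, z up. The filler neck stands on its top, 45 mm from the centre towards -x.
- filter: white oil filter canister, 68 mm across and 75 mm high, standing on the bench; origin at the centre of its underside
- grease: grey grease jar with a yellow lid, 64 mm across and 70 mm high, standing on the bench; origin at the centre of its underside
- wrench: steel wrench 180 mm long lying flat on the bench; origin under its middle, x along it
Things that resemble listed ones, but are neither listed nor needed, are in the scene too. Of the things that look like the part that bears cap_grip, the smallest one is meant.

How it is judged:
On the way, in this order (a step that is already met when the one before it is completed fails the run):
1. the cap's lugs have dropped through the notches and the cap is down on the neck, upright (z of cap_grip in the frame of mouth between 0.029 and 0.0345 m and horizontal distance between cap_grip and mouth below 0.004 m and angle between cap_grip's own z axis and vertical below 0.08 rad), for 0.1 s.
2. with the cap down, its ratchet has slipped through three clicks (value of joint cap_ratchet above 0.7 rad and z of cap_grip in the frame of mouth below 0.0345 m), for 0.1 s.
At the end, for the whole second after the job is handed in: the cap sits closed on the neck, down on its gasket (within about 1.4 mm), centred within 4 mm and upright within 3 degrees, its ratchet having slipped three to five clicks, and it is released and at rest; the filter, jar and wrench are where they were (z of cap_grip in the frame of mouth between 0.029 and 0.034 m and horizontal distance between cap_grip and mouth below 0.004 m and angle between cap_grip's own z axis and vertical below 0.05 rad and value of joint cap_ratchet above 0.7 rad and linear speed of cap below 0.02 m/s); the robot touches nothing.
It fails at once if the ratchet is run on past five clicks (value of joint cap_ratchet above 1.44 rad).
It fails at once if the cap is pressed on the neck with more than 40 N while its lugs are not yet through the notches (contact force between cap and tank above 40 N and z of cap_grip in the frame of mouth above 0.037 m).
It fails at once if the filter, jar or wrench is shifted by more than 15 mm (distance of any of filter, grease, wrench from where it was at the start of the episode above 0.015 m).
It also fails if it takes over 67 s, if anything falls off the work surface, if the arm or the gripper's body presses on something with over 40 N, if the wrist force passes 120 N, or if a joint passes its speed limit or range.

### The arm

A 6-joint arm with a two-finger parallel gripper is mounted at the origin on the work surface. World frame = base frame: x ahead of the robot, y to its left, z up, the work surface at z = 0. Lengths are in m, angles in rad, forces in N, time in s.
With the tool pointing down it reaches from about 0.375 to 0.9 m from the base axis. Payload 3.1 kg.
Tool frame: the origin (TCP) lies at the very end of the fingers, on their centre line; the grasp point (between the pads) lies 19 mm behind it; z points along the fingers, y is the direction in which the jaws open and shut (so a half turn about z gives the same grasp; the last joint's range is limited). The gripper opens to 85 mm and grips with 20 to 120 N. Pads are 22 mm wide; open, the fingers measure 114 mm over their backs; the gripper's body (76 mm by 85 mm) begins 54 mm behind the grasp point. The pads swing forward as they close: fully open they stand 13 mm farther back than shut.
Start: joints at [1.117, 0.527, 1.433, -0, 1.181, -0.178], TCP at [0.17, 0.601, 0.231] pointing down, gripper open.
Joint ranges: [-3.08, 3.08], [-0.75, 2.2], [0.22, 2.44], [-1.43, 4.57], [0, 2.65], [-2.85, 2.85]. Speed limits (rad/s): [2.79, 2.79, 3.14, 3.14, 3.14, 3.14].

### API

Orientations are given as a unit quaternion [x, y, z, w].
In Python, from station import manip gives the robot as it stands.
- The arm moves only by the tool send_rows, never from a script. Its argument "motion" is a list of rows, each an object with "gripper": the finger opening in mm, from 0 to 85.4; "travel": the shift along the tool's x, y, z in mm, a list of three; "rotation": the turn, a rotation vector about the tool's x, y, z in degrees, a list of three. In form: [{"gripper": gripper, "travel": [x, y, z], "rotation": [ax, ay, az]}, ...]. A call has 1 to 12 rows; each row shifts and turns the commanded pose from where the row before left it, along the tool's axes as they then stand; what a row does not reach is not made up. A row lasts 1/12 s, in which the tool goes at most 41.7 mm and 7.16 degrees, less where a joint would pass 70% of its speed; a pose out of reach is approached as far as the arm can. A call is refused whole if a number of a shift passes 41.7 or a number of a turn 7.16, either way. A call with a gripper value outside its range is refused whole. The fingers move at their own pace and stop on an object; "newtons" is the grip in N (left out, the last holds). Time passes only in rows, so rows that do not move let the fingers close. It gives the time, the measured TCP pose, the force and the opening at its end, in the units of the state.
- manip.sense(): the state, without advancing time (a new reading comes with each control period).
- manip.snapshot(name): name is "side" or "top"; returns the picture (400x640x3 uint8, red, green, blue); there is no depth.
- manip.calibration(name): a dict with "fx", "fy", "cx", "cy" (pixels), "cam_to_world" (4x4, takes a point from camera to world coordinates). Camera axes: x right, y down, z forward; pixel columns grow to the right and rows downward; lengths in m; the calibration is good to about 2 mm. A picture is of the moment at which its call begins. calibration takes no time and is no camera call.
- manip.sign_off(): hands the job in, once; it reports no verdict.
The state is a dict: "t": time; "q": joint angles; "qd": joint speeds; "tau": joint torques, N m; "tcp_pos": TCP position; "tool_rot": TCP orientation; "force": force on the tool from outside, world axes, zero at the start; "ft_torque": the same for the moment, N m; "finger_gap": opening from 0.0 (shut) to 1.0 (fully open).
Only numpy, scipy, OpenCV 4.12 (cv2) and the standard library are available. Lean on these libraries where they do the work, as an engineer would, in place of code of your own. Each camera call takes 0.05 s, during which the arm holds its last target. There are 200 camera calls.

## Working session

There is one attempt and no reset: what is moved stays moved. The work goes in short steps, Python scripts to look and compute and a tool call to move; the robot and the scene stay as the last step left them, time stands still between calls to the robot, and variables do not carry over. Pictures are saved under pics/ and viewed, about 8 in all and at most 12, crops included, and the job is handed in when it is done.

Besides the shell and the picture viewer there is one more tool, called after ">>>" by a JSON object that holds its "name" and its "arguments". send_rows: Moves the arm, as the interface text tells. Its arguments: {"type":"object","properties":{"motion":{"type":"array","items":{"type":"object","properties":{"gripper":{"type":"number"},"travel":{"type":"array","items":{"type":"number"}},"rotation":{"type":"array","items":{"type":"number"}}}}},"newtons":{"type":"number"}},"required":["motion"]}

```bash
ls; mkdir -p pics
python3 - <<'E'
from station import manip
import cv2,numpy as np
s=manip.sense();print(s)
for n in("side","top"):
    im=manip.snapshot(n);cv2.imwrite(f"pics/{n}0.png",im[...,::-1]);c=manip.calibration(n);print(n,c)
E
```

```text
pics
{'t': 0.0, 'q': array([ 1.11647544e+00,  5.28441701e-01,  1.43390177e+00, -2.59424433e-06,
        1.18141093e+00, -1.78502676e-01]), 'qd': array([-1.17508352e-03, -1.42344054e-05, -1.63214158e-04,  1.76402373e-03,
       -1.54798382e-04,  9.08887057e-04]), 'tau': array([-1.07631517e-03, -4.42352343e+01, -1.78026867e+01, -4.06605604e-04,
        8.32035294e-03, -2.65076409e-06]), 'tcp_pos': array([0.16986265, 0.60072833, 0.23034883]), 'tool_rot': array([ 1.37471806e-01,  9.90505090e-01, -1.02758819e-03, -3.35182403e-04]), 'force': array([0.12372574, 0.44963014, 0.77624637]), 'ft_torque': array([-0.01978788,  0.0250622 ,  0.04210304]), 'finger_gap': 0.9975770869962416}
side {'fx': 377.83368928200855, 'fy': 377.83368928200855, 'cx': 323.94198670540106, 'cy': 200.1102299267147, 'cam_to_world': array([[-0.84932083, -0.36200773,  0.38419334,  0.23147343],
       [-0.52747115,  0.61053389, -0.59078131,  0.44263824],
       [-0.02069565, -0.70441378, -0.70948779,  0.71588435],
       [ 0.        ,  0.        ,  0.        ,  1.        ]])}
top {'fx': 397.86800736380997, 'fy': 397.86800736380997, 'cx': 318.0348985823404, 'cy': 198.923003199317, 'cam_to_world': array([[-0.00496094, -0.99669393,  0.08109624,  0.46727007],
       [-0.99998508,  0.00513018,  0.00187874, -0.05051677],
       [-0.00228857, -0.08108571, -0.9967045 ,  1.04086296],
       [ 0.        ,  0.        ,  0.        ,  1.        ]])}
```

View pics/top0.png

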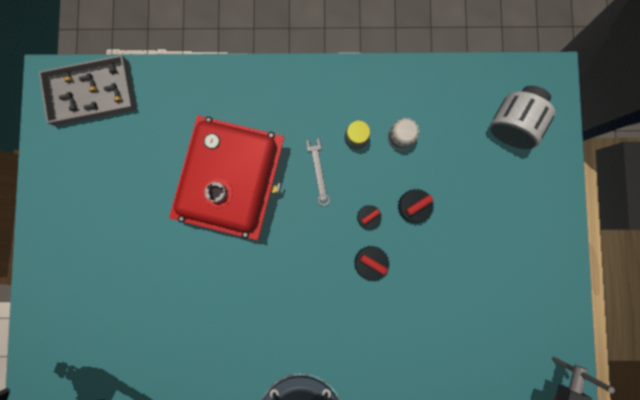

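View pics/side0.png

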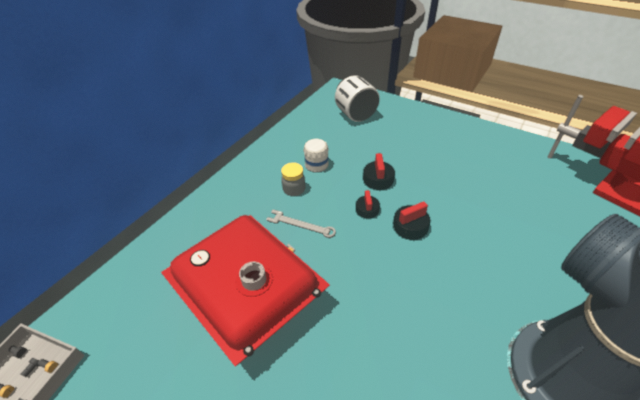

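Top view: smallest cap is at about (370,217), with larger lookalikes at (416,206) and (373,264), and the neck is at (216,192). Side view: cap (367,205), neck (252,275). Next I'll measure these and zoom in.

```bash
cat > h.py <<'E'
from station import manip
import cv2,numpy as np
def ray(n,uv):
    c=manip.calibration(n);M=c["cam_to_world"]
    d=M[:3,:3]@np.array([(uv[0]-c["cx"])/c["fx"],(uv[1]-c["cy"])/c["fy"],1]);return M[:3,3],d/np.linalg.norm(d)
def onz(n,uv,z):
    o,d=ray(n,uv);return o+d*(z-o[2])/d[2]
def tri(u,v):
    a,d=ray("side",u);b,e=ray("top",v)
    s=np.linalg.lstsq(np.c_[d,-e],b-a,rcond=None)[0];p,q=a+s[0]*d,b+s[1]*e
    return (p+q)/2,np.linalg.norm(p-q)
def pix(n,p):
    c=manip.calibration(n);M=c["cam_to_world"];x=M[:3,:3].T@(np.asarray(p)-M[:3,3])
    return np.array([c["fx"]*x[0]/x[2]+c["cx"],c["fy"]*x[1]/x[2]+c["cy"]])
def red(im):
    h=cv2.cvtColor(im,cv2.COLOR_RGB2HSV);return (((h[...,0]<8)|(h[...,0]>172))&(h[...,1]>120)&(h[...,2]>60)).astype(np.uint8)
E
python3 - <<'E'
from h import *
T=cv2.cvtColor(cv2.imread("pics/top0.png"),4);S=cv2.cvtColor(cv2.imread("pics/side0.png"),4)
for n,im,(u,v) in(("top",T,(370,217)),("side",S,(367,205))):
    w=14;m=red(im)[v-w:v+w,u-w:u+w]
    ys,xs=np.nonzero(m);print(n,len(xs),xs.mean()+u-w,ys.mean()+v-w)
    p=[onz(n,(x+u-w,y+v-w),0.045)[:2] for x,y in zip(xs,ys)];p=np.array(p)
    e,V=np.linalg.eigh(np.cov(p.T));print("world",p.mean(0),np.degrees(np.arctan2(V[1,1],V[0,1])),np.sqrt(12*e))
    print("spread",np.ptp(p@V[:,1]))
    r=cv2.minAreaRect(np.c_[xs+u-w,ys+v-w].astype(np.float32));print(r)
    k=(im.max(2)<45).astype(np.uint8);_,_,st,ce=cv2.connectedComponentsWithStats(k|red(im))
    for a,b in zip(st,ce):
        if np.hypot(*(b-[u,v]))<8:print(a,b)
print("neck tri",tri((252,273),(216,192)))
print("neck top z.143",onz("top",(216,192),.143),onz("side",(252,268),.143))
a=[]
for im,(u,v),w in((T,(216,192),20),(S,(252,273),25),(T,(370,217),20),(S,(367,205),25)):
    a.append(cv2.resize(im[v-w:v+w,u-w:u+w],(390,295*0+390),interpolation=cv2.INTER_CUBIC))
o=np.vstack([np.hstack(a[:2]),np.hstack(a[2:])]);cv2.imwrite("pics/z.png",cv2.resize(o,(600,600))[...,::-1])
E
```

```text
top 121 370.2809917355372 216.1487603305785
world [ 0.50439568 -0.17913488] 125.12108974573194 [0.01519134 0.04914652]
spread 0.050263540217679425
((370.16888427734375, 216.23648071289062), (6.1611247062683105, 19.99459457397461), 54.462318420410156)
[362 209  18  15 127] [370.37007874 216.32283465]
side 109 367.8348623853211 200.10091743119267
world [ 0.50069302 -0.17209151] 121.25275627375156 [0.01490231 0.06224291]
spread 0.06341134172943697
((368.0, 200.0), (18.0, 6.0), 90.0)
[365 191   7  19 109] [367.83486239 200.10091743]
neck tri (array([0.5589046 , 0.18516892, 0.13543105]), np.float64(0.0020894229740773653))
neck top z.143 [0.55727349 0.18258103 0.143     ] [0.56253143 0.18057674 0.143     ]
```

View pics/z.png

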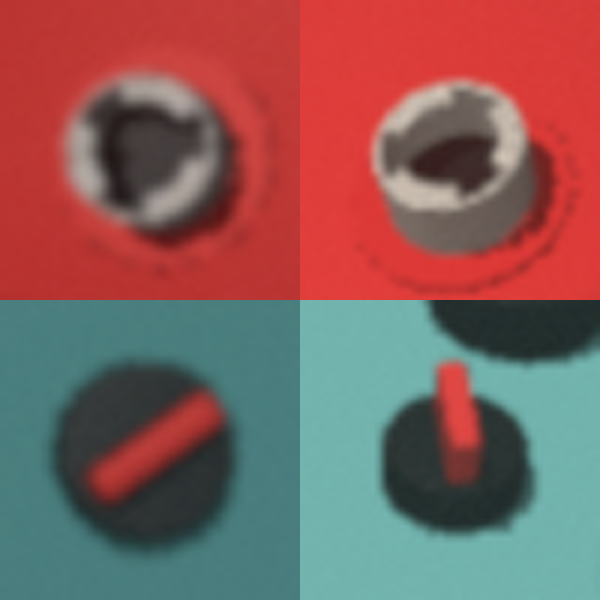

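Crops: the neck rim centre is near top px (214.5,191.2), with notches clearly seen at upper-left, right and lower-left. The cap rib centre is at top (370.2,216.1) and its rib top face at side (368,196.7). Now I'll take the notch angle from a polar profile.

Run:
```python
from h import *
T=cv2.cvtColor(cv2.imread("pics/top0.png"),4);S=cv2.cvtColor(cv2.imread("pics/side0.png"),4)
print("cap",onz("top",(370.2,216.1),.048),onz("side",(368,196.7),.05),tri((368,196.7),(370.2,216.1)))
for n,im,(u,v),w in(("top",T,(215,191),16),("side",S,(252,270),20)):
    h=cv2.cvtColor(im,cv2.COLOR_RGB2HSV);m=((h[...,1]<75)&(h[...,2]>105)).astype(np.uint8)
    mm=np.zeros_like(m);mm[v-w:v+w,u-w:u+w]=m[v-w:v+w,u-w:u+w]
    ys,xs=np.nonzero(mm);P=np.array([onz(n,(x,y),.143)[:2] for x,y in zip(xs,ys)],np.float32)
    hu=cv2.convexHull((P*1e4).astype(np.float32));(c,r)=cv2.minEnclosingCircle(hu);print(n,len(xs),np.array(c)/1e4,r/1e4)
    from scipy.optimize import least_squares
    hp=hu[:,0]/1e4
    f=least_squares(lambda p:np.hypot(*(hp-p[:2]).T)-p[2],[*(np.array(c)/1e4),.023],loss="soft_l1",f_scale=.001).x;print("fit",f)
    g=im[...,1].astype(np.float32);th=np.radians(np.arange(0,360,1))
    for R in(.0155,.017,.0185):
        q=np.array([pix(n,[f[0]+R*np.cos(a),f[1]+R*np.sin(a),.143]) for a in th],np.float32)
        b=cv2.remap(g,q[:,0],q[:,1],cv2.INTER_LINEAR).ravel()
        print(R,"3rd harmonic notch angle mod120",np.degrees(np.angle(-(b*np.exp(3j*th)).sum()))/3, b[::12].astype(int))
# tank edges
```

```text
cap [ 0.5044002  -0.17854074  0.048     ] [ 0.50368508 -0.17818527  0.05      ] (array([ 0.50409587, -0.17844982,  0.04958926]), np.float64(0.0005401699941396327))
top 144 [0.5585458  0.18570404] 0.022500277709960936
fit [0.55856515 0.1855482  0.02167617]
0.0155 3rd harmonic notch angle mod120 42.25568277575889 [122 115  83  48  46  60  98 112 110 122 124  95  47  34  52  97 141 147
 148 150 153 140  92  70  59  57 111 138 132 128]
0.017 3rd harmonic notch angle mod120 42.725088223305725 [149 141  97  58  52  70 121 137 136 146 149 117  61  46  61 106 151 158
 157 158 163 147 101  80  68  69 125 155 152 152]
0.0185 3rd harmonic notch angle mod120 42.628034037390066 [152 148 104  66  60  79 141 150 148 162 159 129  74  69  80 112 151 156
 155 154 153 146 114  96  85  85 135 161 163 157]
side 342 [0.55187437 0.19179226] 0.029762765502929688
fit [0.55181361 0.19217939 0.02674217]
0.0155 3rd harmonic notch angle mod120 25.200219794698683 [ 87  81  81 122 175 186 185 183 165 137 127 124 110 116 123 137 131 147
 178 186 171 142 112 100  94  92  92  93  91  90]
0.017 3rd harmonic notch angle mod120 24.252707592085613 [ 87  85  85 129 178 186 180 169 130 106 107 100  98  97 100 108 112 132
 169 181 181 169 139 109  96  94  93  94  91  90]
0.0185 3rd harmonic notch angle mod120 -42.50381115731721 [ 90  84  82 107 175 178 165 142 108  99  96  94  93  93  90  92  92 108
 137 165 181 183 167 128  99  95  93  94  92  90]
```

Run:
```python
from h import *
S=cv2.cvtColor(cv2.imread("pics/side0.png"),4)
c=onz("side",(251.5,271.8),.143);print(c,tri((251.5,271.8),pix("top",[.5586,.1855,.143])))
th=np.radians(np.arange(360));g=S[...,1].astype(np.float32)
for R in(.0155,.017,.0185,.021):
    q=np.array([pix("side",[c[0]+R*np.cos(a),c[1]+R*np.sin(a),.143]) for a in th],np.float32)
    b=cv2.remap(g,q[:,0],q[:,1],cv2.INTER_LINEAR).ravel()
    print(R,np.degrees(np.angle(-(b*np.exp(3j*th)).sum()))/3, b[::12].astype(int))
```

```text
[0.55802913 0.18744896 0.143     ] (array([0.55908038, 0.18628531, 0.14067435]), np.float64(0.0005834604560155242))Traceback (most recent call last):
  File "<stdin>", line 6, in <module>
  File "h.py", line 13, in pix
    c=manip.calibration(n);M=c["cam_to_world"];x=M[:3,:3].T@(np.asarray(p)-M[:3,3])
ValueError: time passes only in moves, steps and waits
```

>>> {"name": "send_rows", "arguments": {"motion": [{"gripper":85,"travel":[0,0,0],"rotation":[0,0,0]}], "newtons": 80}}

```text
t: 0.18
tcp_pos: [0.17, 0.6009, 0.2306]
tool_rot: [0.137, 0.991, -0.001, -0.0]
force: [-0.3, -0.5, -0.4]
finger_gap: 0.992
```

>>> {"name": "send_rows", "arguments": {"motion": [{"gripper":85,"travel":[-22.2,-27.5,0]},{"gripper":85,"travel":[-22.2,-27.5,0]},{"gripper":85,"travel":[-22.2,-27.5,0]},{"gripper":85,"travel":[-22.2,-27.5,0]},{"gripper":85,"travel":[-22.2,-27.5,0]},{"gripper":85,"travel":[-22.2,-27.5,0]},{"gripper":85,"travel":[-22.2,-27.5,0]},{"gripper":85,"travel":[-22.2,-27.5,0]},{"gripper":85,"travel":[-22.2,-27.5,0]},{"gripper":85,"travel":[-22.2,-27.5,0]},{"gripper":85,"travel":[-22.2,-27.5,0]},{"gripper":85,"travel":[-22.2,-27.5,0]}]}}

```text
validation failed for argument at $.mo...
```

>>> {"name": "send_rows", "arguments": {"motion": [{"gripper":85,"travel":[-22.2,-27.5,0]},{"gripper":85,"travel":[-22.2,-27.5,0]},{"gripper":85,"travel":[-22.2,-27.5,0]},{"gripper":85,"travel":[-22.2,-27.5,0]},{"gripper":85,"travel":[-22.2,-27.5,0]},{"gripper":85,"travel":[-22.2,-27.5,0]},{"gripper":85,"travel":[-22.2,-27.5,0]},{"gripper":85,"travel":[-22.2,-27.5,0]},{"gripper":85,"travel":[-22.2,-27.5,0]},{"gripper":85,"travel":[-22.2,-27.5,0]},{"gripper":85,"travel":[-22.2,-27.5,0]},{"gripper":85,"travel":[-22.2,-27.5,0]}]}}

```text
validation failed for argument at $.mo...
```

>>> {"name": "send_rows", "arguments": {"motion": [{"gripper":85,"travel":[0,0,14],"rotation":[0,0,6.5]},{"gripper":85,"travel":[0,0,14],"rotation":[0,0,6.5]},{"gripper":85,"travel":[0,0,14],"rotation":[0,0,6.5]},{"gripper":85,"travel":[0,0,14],"rotation":[0,0,6.5]},{"gripper":85,"travel":[0,0,14],"rotation":[0,0,6.5]},{"gripper":85,"travel":[0,0,14],"rotation":[0,0,6.5]},{"gripper":85},{"gripper":85}]}}

```text
validation failed for argument at $.mo...
```

```bash
cat >> h.py <<'E'
def plan(p,psi):
    "shift in tool axes (mm), turn about tool z (deg), tilt"
    from scipy.spatial.transform import Rotation as R
    s=manip.sense();r=R.from_quat(s["tool_rot"]);m=r.as_matrix()
    a=np.degrees(np.arctan2(m[1,0],m[0,0]))
    print("t",round(s["t"],2),"tcp",s["tcp_pos"].round(4),"psi",a.round(2),"z",m[:,2].round(4),"q6",s["q"][5].round(3),"F",s["force"].round(2),"M",s["ft_torque"].round(3),"gap",round(s["finger_gap"],3))
    print("shift",(m.T@(np.array(p)-s["tcp_pos"])*1000).round(1),"turn",round(a-psi,2))
E
python3 - <<'E'
from h import *
plan([.5041,-.1784,.031],125)
im=manip.snapshot("top");cv2.imwrite("pics/t1.png",cv2.resize(im[150:290,260:460],(800,560),interpolation=cv2.INTER_CUBIC)[...,::-1])
S=cv2.cvtColor(cv2.imread("pics/side0.png"),4)
th=np.radians(np.arange(0,360,2));g=S[...,1].astype(np.float32);c=[.558,.1874]
for R in(.0155,.017,.0185):
    q=np.array([pix("side",[c[0]+R*np.cos(a),c[1]+R*np.sin(a),.143]) for a in th],np.float32)
    b=cv2.remap(g,q[:,0],q[:,1],cv2.INTER_LINEAR).ravel()
    print(R,np.degrees(np.angle(-(b*np.exp(3j*th)).sum()))/3, b[::6].astype(int))
E
```

```text
t 0.18 tcp [0.17   0.6009 0.2306] psi 164.2 z [-6.0e-04 -1.3e-03 -1.0e+00] q6 -0.179 F [-0.31 -0.53 -0.44] M [-0.003  0.003  0.018] gap 0.992
shift [-533.8 -658.6  200.5] turn 39.2
0.0155 42.31783018904049 [144 127  94  83  83 105 144 150 158 165 159 144  61  45  46  70 152 169
 158 162 161 157 123 100  98  98 135 137 133 141]
0.017 41.91732897942819 [173 150  96  82  80 111 170 179 184 178 181 159  69  57  65  89 173 181
 182 180 180 173 132 104 101  99 155 160 160 167]
0.0185 41.904468100596304 [184 163  99  86  87 106 174 187 185 182 184 168  96  84 100 116 176 182
 182 180 184 181 137 112 113 105 165 180 178 185]
```

View pics/t1.png

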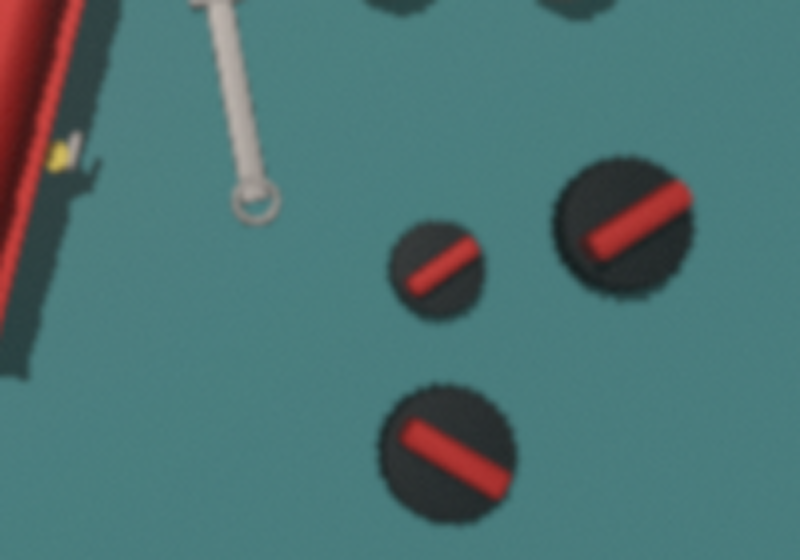

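The image just shows the cap unmoved at crop (437,270). The moves were refused because every row needs all its keys. Both views agree on a notch angle of 42°.

>>> {"name": "send_rows", "arguments": {"motion": [{"gripper":85,"travel":[-22.2,-27.5,0],"rotation":[0,0,0]},{"gripper":85,"travel":[-22.2,-27.5,0],"rotation":[0,0,0]},{"gripper":85,"travel":[-22.2,-27.5,0],"rotation":[0,0,0]},{"gripper":85,"travel":[-22.2,-27.5,0],"rotation":[0,0,0]},{"gripper":85,"travel":[-22.2,-27.5,0],"rotation":[0,0,0]},{"gripper":85,"travel":[-22.2,-27.5,0],"rotation":[0,0,0]},{"gripper":85,"travel":[-22.2,-27.5,0],"rotation":[0,0,0]},{"gripper":85,"travel":[-22.2,-27.5,0],"rotation":[0,0,0]},{"gripper":85,"travel":[-22.2,-27.5,0],"rotation":[0,0,0]},{"gripper":85,"travel":[-22.2,-27.5,0],"rotation":[0,0,0]},{"gripper":85,"travel":[-22.2,-27.5,0],"rotation":[0,0,0]},{"gripper":85,"travel":[-22.2,-27.5,0],"rotation":[0,0,0]}]}}

```text
t: 1.23
tcp_pos: [0.337, 0.2098, 0.2315]
tool_rot: [0.137, 0.991, 0.0, 0.0]
force: [1.3, -0.5, -0.5]
finger_gap: 0.998
```

>>> {"name": "send_rows", "arguments": {"motion": [{"gripper":85,"travel":[-22.2,-27.5,0],"rotation":[0,0,0]},{"gripper":85,"travel":[-22.2,-27.5,0],"rotation":[0,0,0]},{"gripper":85,"travel":[-22.2,-27.5,0],"rotation":[0,0,0]},{"gripper":85,"travel":[-22.2,-27.5,0],"rotation":[0,0,0]},{"gripper":85,"travel":[-22.2,-27.5,0],"rotation":[0,0,0]},{"gripper":85,"travel":[-22.2,-27.5,0],"rotation":[0,0,0]},{"gripper":85,"travel":[-22.2,-27.5,0],"rotation":[0,0,0]},{"gripper":85,"travel":[-22.2,-27.5,0],"rotation":[0,0,0]},{"gripper":85,"travel":[-22.2,-27.5,0],"rotation":[0,0,0]},{"gripper":85,"travel":[-22.2,-27.5,0],"rotation":[0,0,0]},{"gripper":85,"travel":[-22.2,-27.5,0],"rotation":[0,0,0]},{"gripper":85,"travel":[-22.2,-27.5,0],"rotation":[0,0,0]}]}}

```text
t: 2.23
tcp_pos: [0.5034, -0.1806, 0.2313]
tool_rot: [0.138, 0.99, 0.0, -0.0]
force: [0.6, 1.6, -1.0]
finger_gap: 0.992
```

>>> {"name": "send_rows", "arguments": {"motion": [{"gripper":85,"travel":[0,0,14],"rotation":[0,0,6.5]},{"gripper":85,"travel":[0,0,14],"rotation":[0,0,6.5]},{"gripper":85,"travel":[0,0,14],"rotation":[0,0,6.5]},{"gripper":85,"travel":[0,0,14],"rotation":[0,0,6.5]},{"gripper":85,"travel":[0,0,14],"rotation":[0,0,6.5]},{"gripper":85,"travel":[0,0,14],"rotation":[0,0,6.5]},{"gripper":85,"travel":[0,0,0],"rotation":[0,0,0]},{"gripper":85,"travel":[0,0,0],"rotation":[0,0,0]}]}}

```text
t: 2.9
tcp_pos: [0.5027, -0.1785, 0.1468]
tool_rot: [0.459, 0.888, 0.0, -0.001]
force: [-0.1, -0.1, 0.4]
finger_gap: 0.995
```

Run:
```python
from h import *
plan([.5041,-.1784,.031],125)
im=manip.snapshot("side");cv2.imwrite("pics/s1.png",cv2.resize(im[100:260,270:470],(800,640))[...,::-1][:600])
```

```text
t 2.9 tcp [ 0.5027 -0.1785  0.1468] psi 125.36 z [-0.0016  0.001  -1.    ] q6 -1.168 F [-0.07 -0.08  0.35] M [-0.004  0.028 -0.038] gap 0.995
shift [ -0.9   1.3 115.8] turn 0.36
```

View pics/s1.png

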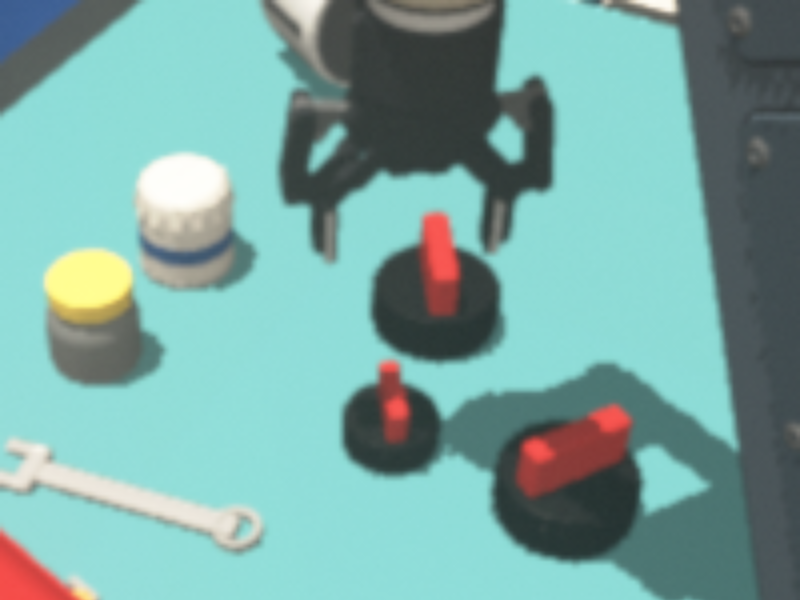

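The gripper is above the cap and clear of everything. Descending and gripping.

>>> {"name": "send_rows", "arguments": {"motion": [{"gripper":85,"travel":[-0.9,1.3,25],"rotation":[0,0,0.4]},{"gripper":85,"travel":[0,0,25],"rotation":[0,0,0]},{"gripper":85,"travel":[0,0,25],"rotation":[0,0,0]},{"gripper":70,"travel":[0,0,20],"rotation":[0,0,0]},{"gripper":50,"travel":[0,0,14],"rotation":[0,0,0]},{"gripper":40,"travel":[0,0,7],"rotation":[0,0,0]},{"gripper":30,"travel":[0,0,0],"rotation":[0,0,0]},{"gripper":20,"travel":[0,0,0],"rotation":[0,0,0]}], "newtons": 30}}

```text
t: 3.62
tcp_pos: [0.5053, -0.1791, 0.032]
tool_rot: [0.463, 0.886, -0.0, 0.001]
force: [0.4, -1.2, 0.6]
finger_gap: 0.292
```

>>> {"name": "send_rows", "arguments": {"motion": [{"gripper":5,"travel":[0,0,0],"rotation":[0,0,0]},{"gripper":5,"travel":[0,0,0],"rotation":[0,0,0]},{"gripper":5,"travel":[0,0,0],"rotation":[0,0,0]},{"gripper":5,"travel":[0,0,0],"rotation":[0,0,0]},{"gripper":5,"travel":[0,0,0],"rotation":[0,0,0]},{"gripper":5,"travel":[0,0,0],"rotation":[0,0,0]}]}}

```text
t: 4.12
tcp_pos: [0.5056, -0.1793, 0.0326]
tool_rot: [0.463, 0.886, -0.0, 0.001]
force: [0.1, 0.4, 7.5]
finger_gap: 0.141
```

Run:
```python
from h import *
plan([.5041,-.1784,.031],125)
```

```text
t 4.12 tcp [ 0.5056 -0.1793  0.0326] psi 124.81 z [ 0.0024 -0.0014 -1.    ] q6 -1.157 F [0.15 0.36 7.49] M [ 0.059 -0.022  0.028] gap 0.141
shift [ 1.6 -0.8  1.6] turn -0.19
```

>>> {"name": "send_rows", "arguments": {"motion": [{"gripper":5,"travel":[0,0,0],"rotation":[0,0,0]},{"gripper":5,"travel":[0,0,0],"rotation":[0,0,0]},{"gripper":5,"travel":[0,0,-10],"rotation":[0,0,0]},{"gripper":5,"travel":[0,0,-20],"rotation":[0,0,0]},{"gripper":5,"travel":[0,0,-25],"rotation":[0,0,0]},{"gripper":5,"travel":[0,0,-25],"rotation":[0,0,0]},{"gripper":5,"travel":[0,0,-25],"rotation":[0,0,0]},{"gripper":5,"travel":[0,0,-25],"rotation":[0,0,0]},{"gripper":5,"travel":[0,0,-25],"rotation":[0,0,0]},{"gripper":5,"travel":[0,0,-10],"rotation":[0,0,0]}], "newtons": 80}}

```text
t: 4.95
tcp_pos: [0.5057, -0.1793, 0.1999]
tool_rot: [0.463, 0.886, -0.0, 0.003]
force: [-0.2, 0.5, -0.8]
finger_gap: 0.133
```

>>> {"name": "send_rows", "arguments": {"motion": [{"gripper":5,"travel":[22.5,21,0],"rotation":[0,0,0]},{"gripper":5,"travel":[22.5,21,0],"rotation":[0,0,0]},{"gripper":5,"travel":[22.5,21,0],"rotation":[0,0,0]},{"gripper":5,"travel":[22.5,21,0],"rotation":[0,0,0]},{"gripper":5,"travel":[22.5,21,0],"rotation":[0,0,0]},{"gripper":5,"travel":[22.5,21,0],"rotation":[0,0,0]},{"gripper":5,"travel":[22.5,21,0],"rotation":[0,0,0]},{"gripper":5,"travel":[22.5,21,0],"rotation":[0,0,0]},{"gripper":5,"travel":[22.5,21,0],"rotation":[0,0,0]},{"gripper":5,"travel":[22.5,21,0],"rotation":[0,0,0]},{"gripper":5,"travel":[22.5,21,0],"rotation":[0,0,0]},{"gripper":5,"travel":[22.5,21,0],"rotation":[0,0,0]}]}}

```text
t: 5.95
tcp_pos: [0.5566, 0.1882, 0.1955]
tool_rot: [0.463, 0.886, -0.001, -0.001]
force: [2.0, -0.4, -1.2]
finger_gap: 0.127
```

>>> {"name": "send_rows", "arguments": {"motion": [{"gripper":5,"travel":[0,0,0],"rotation":[0,0,-6.2]},{"gripper":5,"travel":[0,0,0],"rotation":[0,0,-6.2]},{"gripper":5,"travel":[0,0,0],"rotation":[0,0,-6.2]},{"gripper":5,"travel":[0,0,0],"rotation":[0,0,-6.2]},{"gripper":5,"travel":[0,0,0],"rotation":[0,0,-6.2]},{"gripper":5,"travel":[0,0,0],"rotation":[0,0,-6.2]},{"gripper":5,"travel":[0,0,0],"rotation":[0,0,0]},{"gripper":5,"travel":[0,0,0],"rotation":[0,0,0]}]}}

```text
t: 6.62
tcp_pos: [0.5568, 0.1867, 0.1957]
tool_rot: [0.158, 0.987, -0.0, -0.001]
force: [0.5, 0.2, -1.4]
finger_gap: 0.131
```

Run:
```python
from h import *
plan([.5585,.1862,.175],162)
o=[]
t=manip.sense()["tcp_pos"]
for n in("side","top"):
    im=manip.snapshot(n);u,v=pix(n,t).astype(int);print(n,u,v);o.append(cv2.resize(im[v-40:v+40,u-40:u+40],(400,400),interpolation=cv2.INTER_CUBIC))
cv2.imwrite("pics/c2.png",np.hstack(o)[...,::-1])
```

```text
t 6.62 tcp [0.5568 0.1867 0.1957] psi 161.84 z [-1.7e-03 -3.0e-04 -1.0e+00] q6 -1.121 F [ 0.51  0.21 -1.36] M [ 0.009 -0.004 -0.031] gap 0.131
shift [-1.8  0.1 20.7] turn -0.16
side 247 254
top 207 189
```

View pics/c2.png

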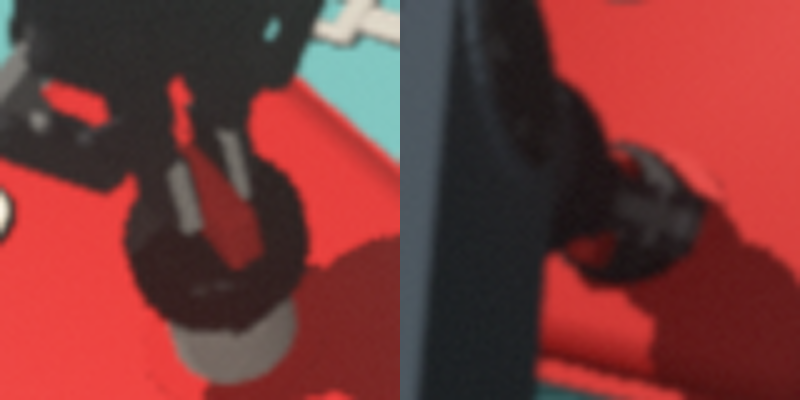

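Run:
```python
from h import *
t=manip.sense()["tcp_pos"]
p=np.array([*t[:2],.177])
print(t,pix("side",p),pix("top",p))
print("obs side col 249.7; top 212.8,191.3 ->",onz("top",(212.8,191.3),.177))
o=pix("side",p);
for d in([.003,0,0],[0,.003,0]):print(pix("side",p+d)-o,pix("top",p+d)-pix("top",p))
```

```text
[0.55712355 0.18668847 0.19592952] [249.12570123 260.59742067] [210.1029362  190.54540233]
obs side col 249.7; top 212.8,191.3 -> [0.5554371  0.18076857 0.177     ]
[-1.32837905 -0.72756457] [ 0.02340325 -1.36666386]
[-1.1120548   1.21672439] [-1.37320537  0.00710284]
```

>>> {"name": "send_rows", "arguments": {"motion": [{"gripper":5,"travel":[-3,0,5],"rotation":[0,0,0]},{"gripper":5,"travel":[0,0,7],"rotation":[0,0,0]},{"gripper":5,"travel":[0,0,6],"rotation":[0,0,0]},{"gripper":5,"travel":[0,0,4],"rotation":[0,0,0]},{"gripper":5,"travel":[0,0,2],"rotation":[0,0,0]},{"gripper":5,"travel":[0,0,0],"rotation":[0,0,0]}]}}

```text
t: 7.22
tcp_pos: [0.5598, 0.1857, 0.1713]
tool_rot: [0.157, 0.988, -0.0, -0.001]
force: [-0.5, -0.2, -1.5]
finger_gap: 0.131
```

>>> {"name": "send_rows", "arguments": {"motion": [{"gripper":5,"travel":[0,0,0.7],"rotation":[0,0,0]},{"gripper":5,"travel":[0,0,0.7],"rotation":[0,0,0]},{"gripper":5,"travel":[0,0,0],"rotation":[0,0,0]}]}}

```text
t: 7.47
tcp_pos: [0.5605, 0.1859, 0.171]
tool_rot: [0.156, 0.988, 0.0, 0.0]
force: [0.6, 0.2, -1.1]
finger_gap: 0.128
```

Run:
```python
from h import *
plan([.560,.1857,.1696],162)
```

```text
t 7.47 tcp [0.5605 0.1859 0.171 ] psi 162.0 z [ 4.e-04  0.e+00 -1.e+00] q6 -1.125 F [ 0.57  0.21 -1.06] M [ 0.047  0.034 -0.037] gap 0.128
shift [ 0.4 -0.3  1.4] turn -0.0
```

>>> {"name": "send_rows", "arguments": {"motion": [{"gripper":5,"travel":[0,0,0.7],"rotation":[0,0,0]},{"gripper":5,"travel":[0,0,0.7],"rotation":[0,0,0]},{"gripper":5,"travel":[0,0,0],"rotation":[0,0,0]}]}}

```text
t: 7.72
tcp_pos: [0.5605, 0.1859, 0.1698]
tool_rot: [0.156, 0.988, 0.0, 0.0]
force: [-0.2, -0.6, -0.8]
finger_gap: 0.134
```

>>> {"name": "send_rows", "arguments": {"motion": [{"gripper":5,"travel":[0,0,0.5],"rotation":[0,0,0]},{"gripper":5,"travel":[0,0,0.5],"rotation":[0,0,0]},{"gripper":5,"travel":[0,0,0],"rotation":[0,0,0]}]}}

```text
t: 7.97
tcp_pos: [0.5609, 0.1859, 0.1696]
tool_rot: [0.156, 0.988, 0.0, 0.001]
force: [-0.2, 0.3, 4.9]
finger_gap: 0.13
```

Lug contact came at the expected height (TCP 0.1695), so this is the wrong one of the two 60° options. Turning clockwise 60°.

>>> {"name": "send_rows", "arguments": {"motion": [{"gripper":5,"travel":[0,0,-0.5],"rotation":[0,0,6]},{"gripper":5,"travel":[0,0,0],"rotation":[0,0,6]},{"gripper":5,"travel":[0,0,0],"rotation":[0,0,6]},{"gripper":5,"travel":[0,0,0],"rotation":[0,0,6]},{"gripper":5,"travel":[0,0,0],"rotation":[0,0,6]},{"gripper":5,"travel":[0,0,0],"rotation":[0,0,6]},{"gripper":5,"travel":[0,0,0],"rotation":[0,0,6]},{"gripper":5,"travel":[0,0,0],"rotation":[0,0,6]},{"gripper":5,"travel":[0,0,0],"rotation":[0,0,6]},{"gripper":5,"travel":[0,0,0],"rotation":[0,0,6]},{"gripper":5,"travel":[0,0,0],"rotation":[0,0,0]}]}}

```text
t: 8.88
tcp_pos: [0.5602, 0.1858, 0.1688]
tool_rot: [0.63, 0.777, -0.0, -0.0]
force: [-0.6, -0.6, -2.7]
finger_gap: 0.126
```

>>> {"name": "send_rows", "arguments": {"motion": [{"gripper":5,"travel":[0,0,0.5],"rotation":[0,0,0]},{"gripper":5,"travel":[0,0,0.5],"rotation":[0,0,0]},{"gripper":5,"travel":[0,0,0],"rotation":[0,0,0]}]}}

```text
t: 9.13
tcp_pos: [0.5602, 0.1858, 0.1678]
tool_rot: [0.629, 0.778, -0.0, -0.0]
force: [0.3, -0.5, -1.9]
finger_gap: 0.129
```

Run:
```python
from h import *
plan([.560,.1857,.1696],102)
```

```text
t 9.13 tcp [0.5602 0.1858 0.1678] psi 102.08 z [-6.e-04 -1.e-04 -1.e+00] q6 -0.08 F [ 0.34 -0.52 -1.91] M [ 0.038  0.013 -0.017] gap 0.129
shift [-0.1 -0.2 -1.8] turn 0.08
```

>>> {"name": "send_rows", "arguments": {"motion": [{"gripper":5,"travel":[-0.7,-0.8,1],"rotation":[0,0,0]},{"gripper":5,"travel":[0,0,1],"rotation":[0,0,0]},{"gripper":5,"travel":[0,0,0],"rotation":[0,0,0]}]}}

```text
t: 9.38
tcp_pos: [0.5595, 0.1849, 0.1657]
tool_rot: [0.629, 0.777, -0.0, -0.0]
force: [-0.7, -1.2, -1.6]
finger_gap: 0.129
```

>>> {"name": "send_rows", "arguments": {"motion": [{"gripper":5,"travel":[0,0,1],"rotation":[0,0,0]},{"gripper":5,"travel":[0,0,1],"rotation":[0,0,0]},{"gripper":5,"travel":[0,0,0],"rotation":[0,0,0]}]}}

```text
t: 9.63
tcp_pos: [0.5596, 0.185, 0.1638]
tool_rot: [0.629, 0.777, -0.0, -0.0]
force: [0.6, 0.3, -0.7]
finger_gap: 0.126
```

>>> {"name": "send_rows", "arguments": {"motion": [{"gripper":5,"travel":[0,0,1],"rotation":[0,0,0]},{"gripper":5,"travel":[0,0,1],"rotation":[0,0,0]},{"gripper":5,"travel":[0,0,0],"rotation":[0,0,0]}]}}

```text
t: 9.88
tcp_pos: [0.5596, 0.185, 0.1618]
tool_rot: [0.629, 0.777, -0.0, -0.0]
force: [1.0, 0.2, -2.4]
finger_gap: 0.128
```

>>> {"name": "send_rows", "arguments": {"motion": [{"gripper":5,"travel":[0,0,0.7],"rotation":[0,0,0]},{"gripper":5,"travel":[0,0,0.7],"rotation":[0,0,0]},{"gripper":5,"travel":[0,0,0],"rotation":[0,0,0]}]}}

```text
t: 10.13
tcp_pos: [0.5599, 0.185, 0.1607]
tool_rot: [0.629, 0.777, 0.0, 0.0]
force: [0.1, -0.1, -1.2]
finger_gap: 0.125
```

>>> {"name": "send_rows", "arguments": {"motion": [{"gripper":5,"travel":[0,0,0.5],"rotation":[0,0,0]},{"gripper":5,"travel":[0,0,0.5],"rotation":[0,0,0]},{"gripper":5,"travel":[0,0,0],"rotation":[0,0,0]}]}}

```text
t: 10.38
tcp_pos: [0.56, 0.185, 0.1606]
tool_rot: [0.629, 0.777, 0.0, 0.0]
force: [-0.8, -0.7, 5.2]
finger_gap: 0.126
```

Run:
```python
from h import *
plan([.560,.1857,.1602],102)
```

```text
t 10.38 tcp [0.56   0.185  0.1606] psi 102.0 z [ 1.e-03  1.e-04 -1.e+00] q6 -0.08 F [-0.77 -0.67  5.23] M [-0.076  0.241 -0.014] gap 0.126
shift [0.6 0.1 0.4] turn 0.0
```

Dropped 9 mm and resting on the gasket at 5 N. Turning clockwise while watching the torque.

>>> {"name": "send_rows", "arguments": {"motion": [{"gripper":5,"travel":[0,0,0.3],"rotation":[0,0,3]},{"gripper":5,"travel":[0,0,0],"rotation":[0,0,3]},{"gripper":5,"travel":[0,0,0],"rotation":[0,0,3]},{"gripper":5,"travel":[0,0,0],"rotation":[0,0,3]},{"gripper":5,"travel":[0,0,0],"rotation":[0,0,3]},{"gripper":5,"travel":[0,0,0],"rotation":[0,0,3]},{"gripper":5,"travel":[0,0,0],"rotation":[0,0,0]}]}}

```text
t: 10.97
tcp_pos: [0.5595, 0.1854, 0.1606]
tool_rot: [0.744, 0.668, 0.0, -0.0]
force: [-2.4, 0.3, 7.5]
finger_gap: 0.127
```

```bash
cat > c.py <<'E'
from h import *
plan([.560,.185,.1606],102)
print("tau6",manip.sense()["tau"][5])
E
python3 c.py
```

```text
t 10.97 tcp [0.5595 0.1854 0.1606] psi 83.9 z [ 2.e-04  6.e-04 -1.e+00] q6 0.236 F [-2.43  0.28  7.46] M [ 0.019  0.48  -0.051] gap 0.127
shift [-0.3  0.5 -0. ] turn -18.1
tau6 0.24186224676668644
```

>>> {"name": "send_rows", "arguments": {"motion": [{"gripper":5,"travel":[0,0,0],"rotation":[0,0,3]},{"gripper":5,"travel":[0,0,0],"rotation":[0,0,3]},{"gripper":5,"travel":[0,0,0],"rotation":[0,0,3]},{"gripper":5,"travel":[0,0,0],"rotation":[0,0,0]}]}}

```text
t: 11.3
tcp_pos: [0.5593, 0.1854, 0.1606]
tool_rot: [0.794, 0.608, 0.0, -0.0]
force: [-3.6, 0.3, 7.7]
finger_gap: 0.124
```

```bash
python3 c.py
```

```text
t 11.3 tcp [0.5593 0.1854 0.1606] psi 74.9 z [-3.e-04  7.e-04 -1.e+00] q6 0.393 F [-3.58  0.29  7.7 ] M [0.122 0.529 0.007] gap 0.124
shift [-0.2  0.8  0. ] turn -27.1
tau6 0.25363728404045105
```

>>> {"name": "send_rows", "arguments": {"motion": [{"gripper":5,"travel":[0,0,0],"rotation":[0,0,3]},{"gripper":5,"travel":[0,0,0],"rotation":[0,0,3]},{"gripper":5,"travel":[0,0,0],"rotation":[0,0,3]},{"gripper":5,"travel":[0,0,0],"rotation":[0,0,0]}]}}

```text
t: 11.63
tcp_pos: [0.5589, 0.1855, 0.1606]
tool_rot: [0.839, 0.544, -0.0, -0.001]
force: [-4.2, 0.6, 8.0]
finger_gap: 0.132
```

```bash
python3 c.py
```

```text
t 11.63 tcp [0.5589 0.1855 0.1606] psi 65.9 z [-1.1e-03  7.0e-04 -1.0e+00] q6 0.55 F [-4.2   0.62  7.96] M [ 0.109  0.61  -0.019] gap 0.132
shift [ 0.   1.2 -0. ] turn -36.1
tau6 0.25909485295414925
```

>>> {"name": "send_rows", "arguments": {"motion": [{"gripper":5,"travel":[-0.3,-0.8,0],"rotation":[0,0,3]},{"gripper":5,"travel":[0,0,0],"rotation":[0,0,3]},{"gripper":5,"travel":[0,0,0],"rotation":[0,0,3]},{"gripper":5,"travel":[0,0,0],"rotation":[0,0,0]}]}}

```text
t: 11.97
tcp_pos: [0.5585, 0.1856, 0.1606]
tool_rot: [0.879, 0.476, 0.0, -0.0]
force: [-2.3, 1.0, 7.0]
finger_gap: 0.125
```

```bash
python3 c.py
```

```text
t 11.97 tcp [0.5585 0.1856 0.1606] psi 56.9 z [-1.e-04  8.e-04 -1.e+00] q6 0.708 F [-2.34  1.04  7.02] M [ 0.125  0.443 -0.001] gap 0.125
shift [ 0.3  1.5 -0. ] turn -45.1
tau6 0.27507780119776726
```

>>> {"name": "send_rows", "arguments": {"motion": [{"gripper":5,"travel":[0,0,0],"rotation":[0,0,3]},{"gripper":5,"travel":[0,0,0],"rotation":[0,0,3]},{"gripper":5,"travel":[0,0,0],"rotation":[0,0,3]},{"gripper":5,"travel":[0,0,0],"rotation":[0,0,0]}]}}

```text
t: 12.3
tcp_pos: [0.5583, 0.1857, 0.1606]
tool_rot: [0.914, 0.406, -0.0, -0.001]
force: [-2.3, 1.4, 7.4]
finger_gap: 0.129
```

```bash
python3 c.py
```

```text
t 12.3 tcp [0.5583 0.1857 0.1606] psi 47.91 z [-5.e-04  9.e-04 -1.e+00] q6 0.865 F [-2.27  1.45  7.39] M [0.211 0.606 0.042] gap 0.129
shift [ 0.6  1.7 -0. ] turn -54.09
tau6 0.32094226218760014
```

>>> {"name": "send_rows", "arguments": {"motion": [{"gripper":5,"travel":[0,0,0],"rotation":[0,0,2]},{"gripper":5,"travel":[0,0,0],"rotation":[0,0,2]},{"gripper":5,"travel":[0,0,0],"rotation":[0,0,2]},{"gripper":5,"travel":[0,0,0],"rotation":[0,0,0]}]}}

```text
t: 12.63
tcp_pos: [0.5581, 0.1858, 0.1606]
tool_rot: [0.934, 0.358, -0.0, -0.001]
force: [-3.3, 1.7, 6.7]
finger_gap: 0.125
```

```bash
python3 c.py
```

```text
t 12.63 tcp [0.5581 0.1858 0.1606] psi 41.96 z [-9.0e-04  1.1e-03 -1.0e+00] q6 0.969 F [-3.27  1.68  6.66] M [0.293 0.7   0.052] gap 0.125
shift [ 0.9  1.9 -0. ] turn -60.04
tau6 0.2681835740804672
```

```bash
cat > c.py <<'E'
from h import *
M=[];T=[]
for i in range(4):
    s=manip.sense();M.append(s["ft_torque"][2]);T.append(s["tau"][5]);manip.snapshot("top")
plan([.560,.185,.1606],102)
print("Mz",np.mean(M).round(3),np.std(M).round(3),"tau6",np.round(T,3))
E
python3 c.py
```

```text
t 12.83 tcp [0.5582 0.1858 0.1606] psi 42.02 z [-9.0e-04  1.1e-03 -1.0e+00] q6 0.967 F [-2.68  2.2   7.13] M [0.301 0.601 0.112] gap 0.129
shift [ 0.8  1.8 -0. ] turn -59.98
Mz 0.089 0.033 tau6 [0.268 0.143 0.11  0.105]
```

>>> {"name": "send_rows", "arguments": {"motion": [{"gripper":5,"travel":[0,0,0],"rotation":[0,0,2]},{"gripper":5,"travel":[0,0,0],"rotation":[0,0,2]},{"gripper":5,"travel":[0,0,0],"rotation":[0,0,2]}]}}

```text
t: 13.08
tcp_pos: [0.558, 0.1859, 0.1606]
tool_rot: [0.951, 0.309, -0.0, -0.001]
force: [-2.9, 2.5, 7.6]
finger_gap: 0.13
```

```bash
python3 c.py
```

```text
t 13.28 tcp [0.558  0.1859 0.1606] psi 36.03 z [-0.0012  0.0013 -1.    ] q6 1.072 F [-3.98  2.67  7.99] M [0.38  0.744 0.235] gap 0.129
shift [ 1.1  1.9 -0. ] turn -65.97
Mz 0.173 0.059 tau6 [0.002 0.28  0.284 0.199]
```

>>> {"name": "send_rows", "arguments": {"motion": [{"gripper":5,"travel":[-0.4,-1.0,0],"rotation":[0,0,2]},{"gripper":5,"travel":[0,0,0],"rotation":[0,0,2]},{"gripper":5,"travel":[0,0,0],"rotation":[0,0,0]}]}}

```text
t: 13.53
tcp_pos: [0.5578, 0.1862, 0.1606]
tool_rot: [0.961, 0.275, 0.0, -0.0]
force: [-2.0, 0.7, 6.7]
finger_gap: 0.128
```

```bash
python3 c.py
```

```text
t 13.73 tcp [0.5578 0.1862 0.1606] psi 32.02 z [ 3.e-04  9.e-04 -1.e+00] q6 1.143 F [-3.29  2.03  6.47] M [0.146 0.438 0.115] gap 0.127
shift [ 1.3  2.2 -0. ] turn -69.98
Mz 0.115 0.024 tau6 [0.282 0.141 0.108 0.103]
```

>>> {"name": "send_rows", "arguments": {"motion": [{"gripper":5,"travel":[0,0,0],"rotation":[0,0,2]},{"gripper":5,"travel":[0,0,0],"rotation":[0,0,1]},{"gripper":5,"travel":[0,0,0],"rotation":[0,0,0]}]}}

```text
t: 13.98
tcp_pos: [0.5577, 0.1863, 0.1606]
tool_rot: [0.968, 0.25, 0.0, -0.001]
force: [-2.6, 1.4, 6.6]
finger_gap: 0.128
```

```bash
python3 c.py
```

```text
t 14.18 tcp [0.5577 0.1862 0.1606] psi 28.97 z [ 1.0e-04  1.1e-03 -1.0e+00] q6 1.196 F [-2.4   1.49  6.62] M [ 0.156  0.54  -0.094] gap 0.128
shift [ 1.4  2.2 -0. ] turn -73.03
Mz -0.081 0.023 tau6 [ 0.004 -0.066 -0.076 -0.083]
```

>>> {"name": "send_rows", "arguments": {"motion": [{"gripper":5,"travel":[0,0,0],"rotation":[0,0,2]},{"gripper":5,"travel":[0,0,0],"rotation":[0,0,1]},{"gripper":5,"travel":[0,0,0],"rotation":[0,0,0]}]}}

```text
t: 14.43
tcp_pos: [0.5577, 0.1863, 0.1606]
tool_rot: [0.974, 0.225, 0.0, -0.001]
force: [-1.7, 1.8, 7.1]
finger_gap: 0.13
```

```bash
python3 c.py
```

```text
t 14.63 tcp [0.5577 0.1863 0.1606] psi 26.0 z [ 1.0e-04  1.1e-03 -1.0e+00] q6 1.248 F [-1.92  0.93  6.81] M [0.23  0.561 0.073] gap 0.128
shift [ 1.5  2.2 -0. ] turn -76.0
Mz 0.047 0.019 tau6 [0.125 0.057 0.038 0.035]
```

>>> {"name": "send_rows", "arguments": {"motion": [{"gripper":5,"travel":[0,0,0],"rotation":[0,0,2]},{"gripper":5,"travel":[0,0,0],"rotation":[0,0,1]},{"gripper":5,"travel":[0,0,0],"rotation":[0,0,0]}]}}

```text
t: 14.88
tcp_pos: [0.5577, 0.1863, 0.1606]
tool_rot: [0.98, 0.199, 0.0, -0.001]
force: [-2.4, 1.9, 6.7]
finger_gap: 0.128
```

```bash
python3 c.py
```

```text
t 15.08 tcp [0.5577 0.1864 0.1606] psi 23.02 z [ 0.      0.0012 -1.    ] q6 1.3 F [-2.66  2.46  6.85] M [0.207 0.543 0.076] gap 0.127
shift [ 1.6  2.2 -0. ] turn -78.98
Mz 0.123 0.023 tau6 [0.208 0.138 0.121 0.118]
```

>>> {"name": "send_rows", "arguments": {"motion": [{"gripper":5,"travel":[0,0,0],"rotation":[0,0,2]},{"gripper":5,"travel":[0,0,0],"rotation":[0,0,1]},{"gripper":5,"travel":[0,0,0],"rotation":[0,0,0]}]}}

```text
t: 15.33
tcp_pos: [0.5576, 0.1864, 0.1606]
tool_rot: [0.985, 0.174, 0.0, -0.001]
force: [-2.0, 1.4, 6.8]
finger_gap: 0.128
```

```bash
python3 c.py
```

```text
t 15.53 tcp [0.5576 0.1864 0.1606] psi 20.03 z [-1.0e-04  1.2e-03 -1.0e+00] q6 1.353 F [-2.42  2.25  7.31] M [0.251 0.592 0.111] gap 0.129
shift [ 1.8  2.2 -0. ] turn -81.97
Mz 0.145 0.04 tau6 [0.247 0.168 0.149 0.147]
```

>>> {"name": "send_rows", "arguments": {"motion": [{"gripper":5,"travel":[0,0,0],"rotation":[0,0,2]},{"gripper":5,"travel":[0,0,0],"rotation":[0,0,1]},{"gripper":5,"travel":[0,0,0],"rotation":[0,0,0]}]}}

```text
t: 15.78
tcp_pos: [0.5576, 0.1865, 0.1606]
tool_rot: [0.989, 0.148, 0.0, -0.001]
force: [-2.8, 1.6, 6.3]
finger_gap: 0.13
```

```bash
python3 c.py
```

```text
t 15.98 tcp [0.5576 0.1865 0.1606] psi 17.04 z [-0.      0.0013 -1.    ] q6 1.405 F [-2.55  2.09  6.56] M [0.356 0.569 0.206] gap 0.127
shift [ 1.9  2.1 -0. ] turn -84.96
Mz 0.188 0.021 tau6 [0.304 0.229 0.21  0.207]
```

>>> {"name": "send_rows", "arguments": {"motion": [{"gripper":5,"travel":[0,0,0],"rotation":[0,0,2]},{"gripper":5,"travel":[0,0,0],"rotation":[0,0,1]},{"gripper":5,"travel":[0,0,0],"rotation":[0,0,0]}]}}

```text
t: 16.23
tcp_pos: [0.5575, 0.1866, 0.1605]
tool_rot: [0.993, 0.122, 0.0, -0.001]
force: [-3.2, 2.8, 6.8]
finger_gap: 0.128
```

```bash
python3 c.py
```

```text
t 16.43 tcp [0.5576 0.1866 0.1606] psi 14.05 z [-0.      0.0015 -1.    ] q6 1.457 F [-1.77  2.03  6.69] M [0.449 0.626 0.205] gap 0.131
shift [ 1.9  2.2 -0. ] turn -87.95
Mz 0.224 0.024 tau6 [0.313 0.253 0.24  0.239]
```

>>> {"name": "send_rows", "arguments": {"motion": [{"gripper":5,"travel":[0,0,0],"rotation":[0,0,2]},{"gripper":5,"travel":[0,0,0],"rotation":[0,0,1]},{"gripper":5,"travel":[0,0,0],"rotation":[0,0,0]}]}}

```text
t: 16.68
tcp_pos: [0.5575, 0.1867, 0.1605]
tool_rot: [0.995, 0.095, -0.0, -0.001]
force: [-2.7, 2.0, 7.0]
finger_gap: 0.131
```

```bash
python3 c.py
```

```text
t 16.88 tcp [0.5575 0.1867 0.1605] psi 10.96 z [-4.0e-04  1.9e-03 -1.0e+00] q6 1.51 F [-2.71  2.07  6.9 ] M [ 0.411  0.568 -0.076] gap 0.128
shift [ 2.2  2.1 -0.1] turn -91.04
Mz -0.058 0.02 tau6 [ 0.051 -0.03  -0.05  -0.053]
```

Two clear torque rise-and-drops felt, at ψ≈31° and ψ≈12.5° (click 1 and click 2). Going on to the third.

>>> {"name": "send_rows", "arguments": {"motion": [{"gripper":5,"travel":[0,0,0],"rotation":[0,0,2]},{"gripper":5,"travel":[0,0,0],"rotation":[0,0,2]},{"gripper":5,"travel":[0,0,0],"rotation":[0,0,2]},{"gripper":5,"travel":[0,0,0],"rotation":[0,0,2]},{"gripper":5,"travel":[0,0,0],"rotation":[0,0,1]},{"gripper":5,"travel":[0,0,0],"rotation":[0,0,0]}]}}

```text
t: 17.38
tcp_pos: [0.5574, 0.1869, 0.1606]
tool_rot: [1.0, 0.017, -0.0, -0.001]
force: [-3.1, 3.0, 6.9]
finger_gap: 0.129
```

```bash
python3 c.py
```

```text
t 17.58 tcp [0.5574 0.1869 0.1606] psi 2.02 z [-3.0e-04  2.1e-03 -1.0e+00] q6 1.667 F [-3.01  2.74  7.38] M [0.528 0.635 0.111] gap 0.129
shift [ 2.5  2.  -0.1] turn -99.98
Mz 0.177 0.028 tau6 [0.256 0.176 0.155 0.152]
```

>>> {"name": "send_rows", "arguments": {"motion": [{"gripper":5,"travel":[0,0,0],"rotation":[0,0,2]},{"gripper":5,"travel":[0,0,0],"rotation":[0,0,1]},{"gripper":5,"travel":[0,0,0],"rotation":[0,0,0]}]}}

```text
t: 17.83
tcp_pos: [0.5574, 0.187, 0.1606]
tool_rot: [1.0, -0.009, -0.0, -0.001]
force: [-3.2, 3.3, 7.2]
finger_gap: 0.128
```

```bash
python3 c.py
```

```text
t 18.03 tcp [0.5574 0.187  0.1606] psi -0.97 z [-3.0e-04  2.2e-03 -1.0e+00] q6 1.719 F [-3.25  3.51  6.98] M [0.626 0.535 0.24 ] gap 0.132
shift [ 2.6  1.9 -0. ] turn -102.97
Mz 0.21 0.025 tau6 [0.302 0.227 0.208 0.205]
```

>>> {"name": "send_rows", "arguments": {"motion": [{"gripper":5,"travel":[0,0,0],"rotation":[0,0,2]},{"gripper":5,"travel":[0,0,0],"rotation":[0,0,1]},{"gripper":5,"travel":[0,0,0],"rotation":[0,0,0]}]}}

```text
t: 18.28
tcp_pos: [0.5574, 0.1871, 0.1606]
tool_rot: [0.999, -0.036, -0.0, -0.001]
force: [-3.4, 3.0, 6.6]
finger_gap: 0.133
```

```bash
python3 c.py
```

```text
t 18.48 tcp [0.5574 0.1871 0.1606] psi -4.04 z [-5.0e-04  2.6e-03 -1.0e+00] q6 1.772 F [-2.9   3.91  6.71] M [ 0.582  0.62  -0.113] gap 0.125
shift [ 2.8  1.9 -0. ] turn -106.04
Mz -0.067 0.024 tau6 [ 0.031 -0.038 -0.056 -0.059]
```

>>> {"name": "send_rows", "arguments": {"motion": [{"gripper":5,"travel":[0,0,0],"rotation":[0,0,2]},{"gripper":5,"travel":[0,0,0],"rotation":[0,0,2]},{"gripper":5,"travel":[0,0,0],"rotation":[0,0,1]},{"gripper":5,"travel":[0,0,0],"rotation":[0,0,0]}]}}

```text
t: 18.82
tcp_pos: [0.5574, 0.1872, 0.1606]
tool_rot: [0.997, -0.079, -0.0, -0.001]
force: [-3.5, 4.1, 6.6]
finger_gap: 0.127
```

```bash
python3 c.py
```

```text
t 19.02 tcp [0.5574 0.1872 0.1606] psi -9.0 z [-3.0e-04  2.7e-03 -1.0e+00] q6 1.859 F [-3.5   4.14  6.43] M [0.678 0.67  0.142] gap 0.126
shift [ 2.9  1.7 -0. ] turn -111.0
Mz 0.143 0.018 tau6 [0.217 0.147 0.13  0.127]
```

>>> {"name": "send_rows", "arguments": {"motion": [{"gripper":25,"travel":[0,0,0],"rotation":[0,0,0]},{"gripper":30,"travel":[0,0,0],"rotation":[0,0,0]},{"gripper":30,"travel":[0,0,0],"rotation":[0,0,0]},{"gripper":30,"travel":[0,0,0],"rotation":[0,0,0]},{"gripper":30,"travel":[0,0,-5],"rotation":[0,0,0]},{"gripper":30,"travel":[0,0,-15],"rotation":[0,0,0]},{"gripper":30,"travel":[0,0,-30],"rotation":[0,0,0]},{"gripper":30,"travel":[0,0,-40],"rotation":[0,0,0]},{"gripper":30,"travel":[0,0,-30],"rotation":[0,0,0]},{"gripper":30,"travel":[0,0,0],"rotation":[0,0,0]}]}}

```text
t: 19.85
tcp_pos: [0.5623, 0.1861, 0.2869]
tool_rot: [0.997, -0.078, 0.007, -0.002]
force: [1.1, 0.1, 0.3]
finger_gap: 0.351
```

>>> {"name": "send_rows", "arguments": {"motion": [{"gripper":30,"travel":[-30,0,0],"rotation":[0,0,0]},{"gripper":30,"travel":[-40,0,0],"rotation":[0,0,0]},{"gripper":30,"travel":[-40,0,0],"rotation":[0,0,0]},{"gripper":30,"travel":[-20,0,0],"rotation":[0,0,0]},{"gripper":30,"travel":[0,0,0],"rotation":[0,0,0]},{"gripper":30,"travel":[0,0,0],"rotation":[0,0,0]}]}}

```text
t: 20.35
tcp_pos: [0.429, 0.2061, 0.2796]
tool_rot: [0.997, -0.078, 0.001, 0.0]
force: [-0.8, -0.5, -0.0]
finger_gap: 0.35
```

Run:
```python
from h import *
plan([.5585,.1862,.28],-9)
o=[]
for n,z in(("side",.16),("top",.16)):
    im=manip.snapshot(n);cv2.imwrite(f"pics/f_{n}.png",im[...,::-1]);u,v=pix(n,[.5585,.1862,.172]).astype(int);print(n,u,v,pix(n,[.5585,.1862,.1776]),pix(n,[.5585,.1862,.155]));o.append(cv2.resize(im[v-40:v+40,u-40:u+40],(400,400),interpolation=cv2.INTER_CUBIC))
cv2.imwrite("pics/c3.png",np.hstack(o)[...,::-1])
```

```text
t 20.35 tcp [0.429  0.2061 0.2796] psi -8.94 z [ 1.e-03 -1.e-04 -1.e+00] q6 1.94 F [-0.8  -0.49 -0.04] M [-0.025  0.011 -0.024] gap 0.35
shift [131.   -0.5  -0.2] turn 0.06
side 249 261 [248.64054499 259.86251832] [250.69087137 267.35336056]
top 210 190 [210.26243311 189.8886045 ] [213.01080069 190.93555812]
```

View pics/c3.png

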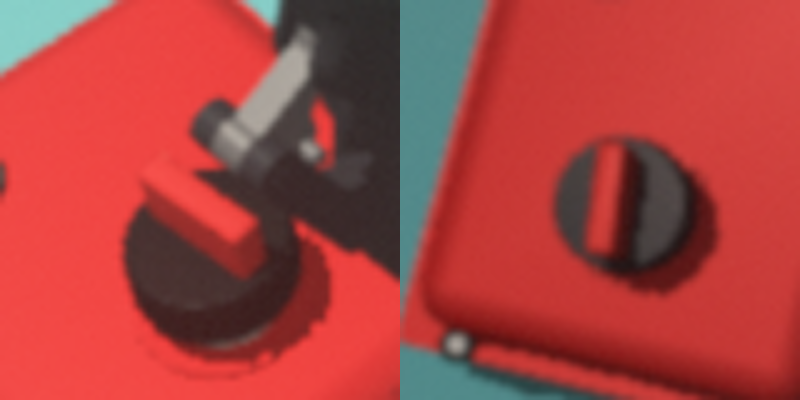

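The final view shows the cap level and down on the neck, with its rib at top px (210.9,189.1) against (210.3,189.9) predicted. The gripper is clear of it. Handing in.

```bash
python3 -c "
from station import manip
print(manip.sense()['force'],manip.sign_off())"
```

```text
the job is handed in; nothing more can be done
[-0.21465534  0.36591332 -0.14717447] None
```

The cap is on the neck, closed, released and handed in at about 20 s of the 67 s allowed; `sign_off` gives no verdict.

- **Finding the notches:** I gripped the smallest cap across its rib and lowered it gently at the notch angle seen in both cameras (about 42°). The lugs first met the flange at about 5 N. After a 60° clockwise turn they dropped through, and the cap came down about 9 mm, against 9.4 mm expected.
- **Closing:** I turned it 111° clockwise and felt three torque rise-and-drops, at tool angles of about 31°, 12.5° and −2.5°. I stopped with the third tooth seated.
- **Last checks:**
  - The cap looked level and down, with its rib about 1 pixel (2 mm) from where a centred cap should show.
  - The gripper was well clear, with no force on the tool.
  - I never went near the filter, jar or wrench, but I did not re-measure where they stand.
- **Less certain:**
  - The click count comes from torque alone, because the ratchet can't be seen.
  - The settled torque peaks I sampled were about 0.2–0.24 N m, below the stated 0.35, because I only read it every 3° or more.
  - The first two drops were about 18° apart, while the last two were 15° apart as expected.

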